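# Select a filter on the colorimeter and zero it

### The job

The blank is already in the colorimeter: set its filter selector to the sixth of its eight positions by pushing the pointer knob round clockwise with a fingertip (each position is one click; the first is the mark just clockwise of the wide gap in the ring of marks), and then press the wide zero key all the way down and let it come up again. Do not take the knob between the fingers and do not lift anything; leave the two small keys, the black cap over the sample well, the flask, the wash bottle and the cuvette rack alone.

Things in the scene. Friction and masses are not known exactly. Their poses are not given: they have to be found in the camera images.
- colorimeter: Bench colorimeter, light grey case 240 mm deep (x) by 300 mm wide (y), fixed on the bench. Origin on the bench under its centre; x points to its rear, away from the operator, y to the operator's left. Level control deck at the front (x -110 to +34 mm), 70 mm high; behind it a slope with the display, then a rear part 100 mm high (x 62 to 119 mm) with the sample well at the left.
- selector (a joint): Selector angle in rad, growing clockwise from above; 0 is the first position, each next one pi/6 more, the eighth 3.665; stops lie just beyond the first and eighth. Sprung clicks: about 0.045 N m (some 2 N at the pointer end) carries it over the hump midway between positions, then it snaps by itself into the next and stays there. It starts at one of the first four.
- selector_centre (a point): On the knob's vertical axis, top of the bar, 99 mm above the bench; x -40, y +70 mm in the colorimeter's frame. Black knob: thin round plate 52 mm across, 3 mm high over the deck, with an upright straight bar 12 mm thick from 3 to 29 mm above the deck, reaching from 18 mm behind the axis (tail) to 27 mm ahead (pointer end, white line on top). Nothing else stands within 60 mm of the axis.
- selector_pointer (a point): Pointer end of the selector's bar, on its top edge, 27 mm from the axis; it turns with the knob and its own x axis points along the bar outwards. Pushing the bar's left flank, seen along the pointer, turns it clockwise; over 1 N of the fingers on both flanks, or both ends, at once counts as gripping it.
- first_mark (a point): Printed mark of the first position, 36.5 mm from the selector's axis on the deck, 105 degrees to the left (counter-clockwise) of the colorimeter's x direction. Eight white marks, 10 by 3 mm, follow clockwise every 30 degrees; the sixth lies 45 degrees right of that x direction; the wide gap before the first faces the operator.
- zero_key (a joint): Travel of the zero key in m: 0 up, 0.004 fully down; sprung, 1.5 N to start and 3.5 N fully down.
- zero_key_top (a point): Centre of the top of the zero key, the wide grey one of three in a row on the deck: 36 mm wide (y) by 18 mm deep, top 7 mm above the deck (77 mm above the bench), at x = -78, y = -75 mm in the colorimeter's frame.
- left_key (a joint): Travel of the small key left of the zero key, as for the zero key; to be left alone.
- left_key_top (a point): Top centre of the small left key, 14 mm wide by 18 mm deep, 48 mm to the left of the zero key.
- right_key (a joint): Travel of the small key right of the zero key; to be left alone.
- right_key_top (a point): Top centre of the small right key, 14 mm wide by 18 mm deep, 48 mm to the right of the zero key.
- light_cap: Loose black cap 35 mm across, 30 mm high, over the sample well on top of the rear part at x = 88, y = 75 mm in the colorimeter's frame, in a collar 6 mm high; top 130 mm above the bench; origin under its centre.
- flask: Conical glass flask with black stopper, 84 mm across, 156 mm high, standing beside the colorimeter; origin under its centre.
- wash_bottle: White wash bottle, 72 mm across, 197 mm high with a bent spout reaching 69 mm from its axis, standing beside the colorimeter; origin under its centre.
- cuvette_rack: White rack 50 by 116 mm with clear square cuvettes, 51 mm high, standing beside the colorimeter; origin under its centre.
There are look-alikes about, which are no part of the job. What is shaped like the wash_bottle but purple is not meant.

How it is judged:
By the outcome, as a careful person would: the job done as asked, in the order asked, and still so for the second after the job is handed in, with the robot touching nothing.
It also fails if it takes over 54 s, if anything falls off the work surface, if the arm or the gripper's body presses on something with over 40 N, if the wrist force passes 120 N, or if a joint passes its speed limit or range.

### The arm

A 6-joint arm with a two-finger parallel gripper is mounted at the origin on the work surface. World frame = base frame: x ahead of the robot, y to its left, z up, the work surface at z = 0. Lengths are in mm, angles in rad, forces in N, time in s.
With the tool pointing down it reaches from about 225 to 875 mm from the base axis. Payload 3.4 kg.
Tool frame: the origin (TCP) lies midway between the tips of the shut fingers; the grasp point (between the pads) lies 19 mm behind it (manip.pinch_z is the distance from the TCP to the grasp point, in mm); z points along the fingers, x is the direction in which the jaws open and shut, and the axes are right-handed (so a half turn about z gives the same grasp; the last joint's range is limited). The gripper opens to 85 mm and grips with 20 to 120 N. Pads are 22 mm wide; open, the fingers measure 114 mm over their backs; the gripper's body (76 mm by 85 mm) begins 54 mm behind the grasp point. The pads swing forward as they close: fully open they stand 13 mm farther back than shut.
Start: joints at [-1.416, 0.276, 1.505, -0, 1.361, -0.121], TCP at [156.58, -553.304, 231.328] pointing down, gripper open.
Joint ranges: [-2.89, 2.89], [-0.75, 2.08], [0.22, 2.7], [-1.18, 4.32], [0.11, 2.71], [-2.7, 2.7]. Speed limits (rad/s): [2.57, 2.57, 3.14, 3.14, 3.14, 3.14].

### API

Orientations are given as a unit quaternion [w, x, y, z].
In Python, from rig import manip, grab_frame, ticket, regions_of, pinpoint gives the robot as it stands.
- The arm moves only by the shell command python3 -m creep 'ROWS'. ROWS is JSON, a list of rows, each a list of 3 entries, a list of its own where there are three numbers: the finger opening in m, from 0 to 0.0854, then the shift along the tool's x, y, z in m, then the turn, a rotation vector about the tool's x, y, z in degrees. A call has 1 to 10 rows; each row is the pose to reach, as a shift and turn from the pose commanded when the call began, along the tool's axes at that moment; what a row does not reach only later rows make up. A row lasts 1/12 s, in which the tool goes at most 41.7 mm and 7.16 degrees, less where a joint would pass 70% of its speed; a pose out of reach is approached as far as the arm can. A call with a gripper value outside its range is refused whole. The fingers move at their own pace and stop on an object; the grip force is fixed at half the most. Time passes only in rows, so rows that repeat a pose let the fingers close. It gives the time, the measured TCP pose, the force and the opening at its end, in the units of the state.
- manip.read_state(): the state, without advancing time (a new reading comes with each control period).
- grab_frame(name): name is "scene" or "top"; returns a dict with "img" (480x640x3 uint8, red, green, blue), "fx", "fy", "cx", "cy" (pixels), "R" (3x3) and "t" (3): a world point X has camera coordinates R X + t. Camera axes: x right, y down, z forward; pixel columns grow to the right and rows downward; lengths in mm; the calibration is good to about 2 mm. A picture is of the moment at which its call begins. There is no depth.
- ticket.job_done(): hands the job in, once; it reports no verdict.
Trained networks look in a picture, given as the dict that the camera call returned (one of the last four; its "shot" number tells which), for a name from the list of things; names that differ only in an ending like _2 or _b are one class to them, and where a whole thing is asked for, a point or a joint stands for the part that bears it (a point fixed in the world has none). Each returns a list of dicts, best first, with "p" (0 to 1); they miss things now and then, are a little off and sometimes report something else, mostly with a low value. They report only what shows in the picture. A call takes as long as a camera call. They do not tell look-alikes from the thing itself.
- regions_of(query, picture): "mask" (480x640 bool, what is visible of it) and "bbox" ([left, top, width, height] in pixels, round what is visible of it).
- pinpoint(query, picture): "pixel" ([column, row] in pixels: a listed point, or the origin of a listed thing).
The state is a dict: "t": time; "joint_positions": joint angles; "qvel": joint speeds; "joint_efforts": joint torques, N m; "tool_pos": TCP position; "tcp_rot": TCP orientation; "contact_force": force on the tool from outside, world axes, zero at the start; "torque": the same for the moment, N m; "grip_width": finger opening in mm.
Only numpy, scipy, OpenCV 4.12 (cv2) and the standard library are available. Lean on these libraries where they do the work, as an engineer would, in place of code of your own. Each camera call takes 0.05 s, during which the arm holds its last target.

## Working session

There is one attempt and no reset: what is moved stays moved. The work goes in short steps, Python scripts to look and compute and a shell command to move; the robot and the scene stay as the last step left them, time stands still between calls to the robot, and variables do not carry over. Pictures are saved under pics/ and viewed, and the job is handed in when it is done.

```bash
ls; mkdir -p pics; python3 - <<'E'
from rig import manip, grab_frame, ticket, regions_of, pinpoint
import cv2,numpy as np
s=manip.read_state();print(s['t'],s['tool_pos'],s['tcp_rot'],s['grip_width'],s['contact_force'])
for n in ['scene','top']:
    f=grab_frame(n);cv2.imwrite(f'pics/{n}0.png',f['img'][:,:,::-1])
    print(n,f['fx'],f['cx'],f['cy'],np.round(f['R'],3).tolist(),np.round(f['t'],1).tolist())
    for q in ['selector_centre','selector_pointer','first_mark','zero_key_top','left_key_top','right_key_top','light_cap','colorimeter']:
        print(q,[(np.round(r['pixel'],1).tolist(),round(r['p'],2)) for r in pinpoint(q,f)[:3]])
E
```

```text
pics
0.0 [ 156.49702305 -552.76372023  230.44802849] [-6.11325637e-04  7.97593456e-01 -6.03194735e-01 -6.45988610e-04] 85.46747456543469 [-0.11413371  0.40956496  0.25645966]
scene 569.0766156424238 320.016058300662 247.36881893419525 [[0.812, 0.584, 0.017], [0.427, -0.574, -0.698], [-0.398, 0.575, -0.715]] [-547.1, -213.0, 1255.7]
selector_centre [([300.5, 237.4], 0.97)]
selector_pointer []
first_mark [([312.3, 235.7], 0.78)]
zero_key_top []
left_key_top [([243.2, 268.8], 0.38)]
right_key_top [([196.7, 302.7], 0.47)]
light_cap [([361.5, 276.0], 0.85), ([351.4, 226.2], 0.63)]
colorimeter [([287.8, 312.3], 0.63)]
top 583.4019270618306 319.17678178343664 233.77837402436236 [[0.003, -1.0, 0.021], [-0.996, -0.005, -0.087], [0.087, -0.021, -0.996]] [29.1, 660.1, 1277.7]
selector_centre [([330.8, 245.5], 0.71)]
selector_pointer [([322.9, 233.2], 0.79)]
first_mark [([313.8, 250.9], 0.71)]
zero_key_top [([393.6, 273.9], 0.6)]
left_key_top [([373.2, 269.0], 0.55)]
right_key_top [([393.8, 276.4], 0.65), ([419.9, 278.3], 0.58)]
light_cap [([338.6, 189.1], 0.67)]
colorimeter [([363.0, 236.4], 0.83), ([464.3, 267.2], 0.6)]
```

View pics/scene0.png

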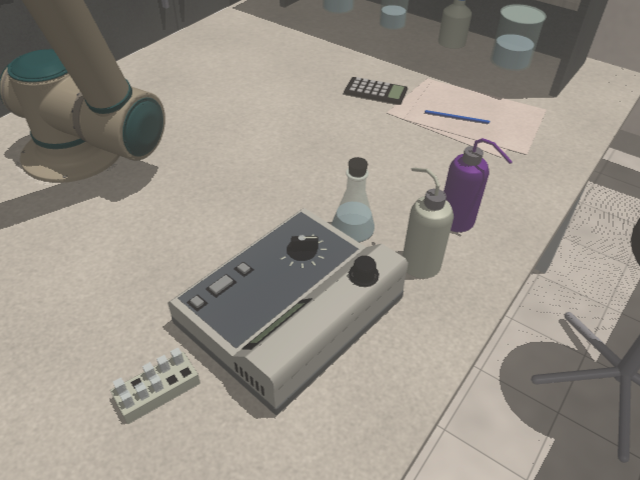

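View pics/top0.png

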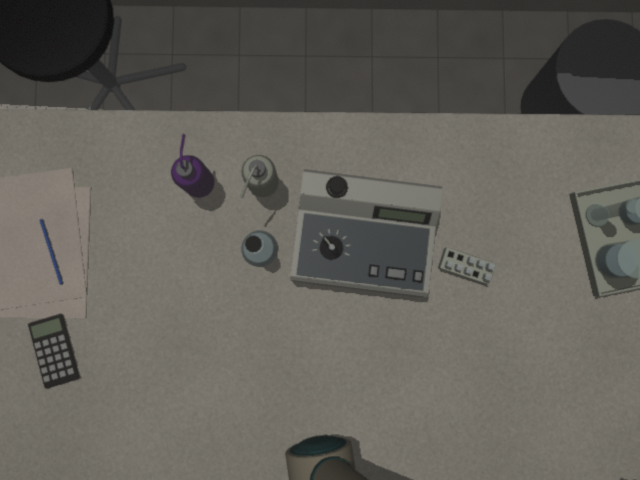

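```bash
cat > h.py <<'E'
import numpy as np
def ray(f,p,z):
    R=np.array(f['R']);t=np.array(f['t'])
    d=R.T@np.array([(p[0]-f['cx'])/f['fx'],(p[1]-f['cy'])/f['fy'],1]);c=-R.T@t
    return c+d*(z-c[2])/d[2]
def proj(f,X):
    c=np.array(f['R'])@np.array(X)+np.array(f['t'])
    return np.array([f['fx']*c[0]/c[2]+f['cx'],f['fy']*c[1]/c[2]+f['cy']])
E
python3 - <<'E'
import cv2
i=cv2.imread('pics/top0.png')[150:310,270:470];cv2.imwrite('pics/top0c.png',cv2.resize(i,None,fx=4,fy=4,interpolation=cv2.INTER_CUBIC)[:600])
i=cv2.imread('pics/scene0.png')[180:340,180:390];cv2.imwrite('pics/scene0c.png',cv2.resize(i,None,fx=3.7,fy=3.7,interpolation=cv2.INTER_CUBIC))
E
```

```text
(no output)
```

View pics/top0c.png

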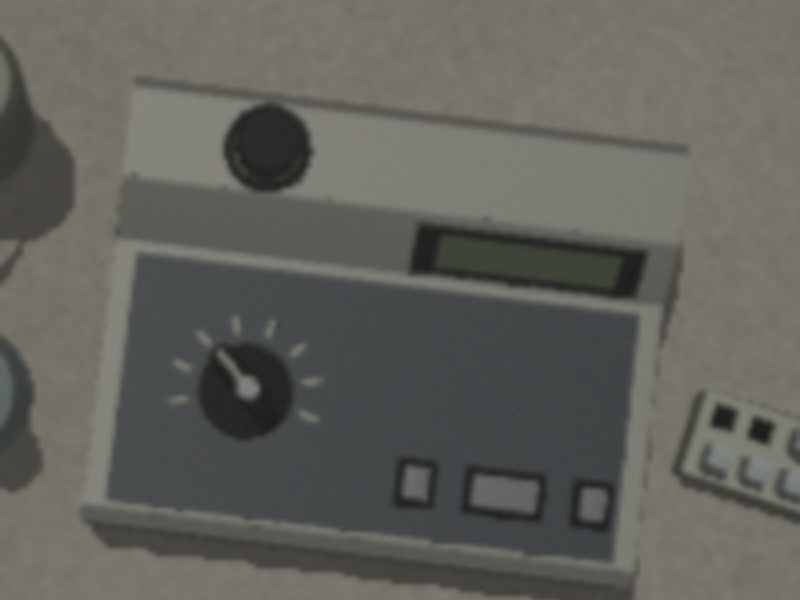

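View pics/scene0c.png

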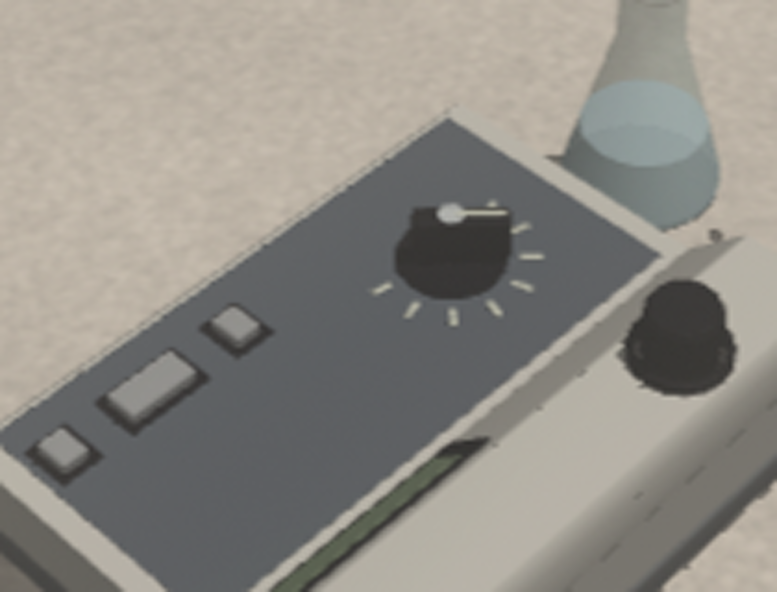

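The top view shows the selector pointing at the third mark (crop 205,338; marks one and two are at 178,400 and 182,366). That leaves three clicks to go. There is only one colorimeter. The zero key is the wide one at crop (505,495). Next I'll fit its pose.

```bash
cat > fit.py <<'E'
from rig import grab_frame,manip
from h import *
from scipy.optimize import least_squares
T=[((268,143),(88,75,130)),((248,387),(-40,70,99)),((505,495),(-78,-75,77)),((416,483),(-78,-27,77)),((592,505),(-78,-123,77))]
S=[((684,308),(88,75,130)),((450,213),(-40,70,99)),((152,386),(-78,-75,77)),((236,325),(-78,-27,77)),((64,450),(-78,-123,77))]
ang=np.radians(105-30*np.arange(8))
M=[(178,400),(182,366),(205,338),(237,324),(271,328),(298,349),(312,381),(309,416)]
T+=[(m,(-40+36.5*np.cos(a),70+36.5*np.sin(a),70)) for m,a in zip(M,ang)]
ft=grab_frame('top');fs=grab_frame('scene')
obs=[(ft,np.array([270+(c+.5)/4-.5,150+(r+.5)/4-.5]),X) for (c,r),X in T]+[(fs,np.array([180+(c+.5)/3.7-.5,180+(r+.5)/3.7-.5]),X) for (c,r),X in S]
def W(q,X):
    c,s=np.cos(q[2]),np.sin(q[2]);return np.array([q[0]+c*X[0]-s*X[1],q[1]+s*X[0]+c*X[1],X[2]])
def solve(o):
    r=least_squares(lambda q:np.concatenate([proj(f,W(q,X))-p for f,p,X in o]),[550,-100,-.1])
    return r
for o in (obs,obs[:13],obs[13:]):
    r=solve(o);print(np.round(r.x,2),np.degrees(r.x[2]));print(np.round(r.fun.reshape(-1,2),1).tolist())
q=solve(obs).x
for n,X in dict(sel=(-40,70,99),zero=(-78,-75,77),left=(-78,-27,77),right=(-78,-123,77),cap=(88,75,130)).items(): print(n,W(q,X).round(1))
# pointer angle
a=ray(ft,[270+218/4,150+350/4],99);c=W(q,(-40,70,99));d=a-c
print('pointer world deg',np.degrees(np.arctan2(d[1],d[0])),'rel',np.degrees(np.arctan2(d[1],d[0])-q[2]))
E
python3 fit.py
```

```text
[ 6.5981e+02 -6.7260e+01 -1.1000e-01] -6.2805180879916325
[[0.2, -1.5], [0.2, -0.2], [0.5, -1.3], [0.6, -0.9], [0.9, -1.3], [0.4, -0.1], [0.4, -0.3], [-0.2, -0.3], [-0.2, -0.2], [-0.0, -0.2], [0.2, -0.3], [0.2, -0.3], [0.0, -0.4], [-0.1, -2.0], [-0.5, -0.6], [-0.7, -1.6], [-0.8, -1.6], [-0.8, -1.4]]
[ 6.5817e+02 -6.6960e+01 -1.2000e-01] -6.8699460938058134
[[0.6, -1.0], [-0.1, 0.2], [-0.0, -0.3], [0.1, -0.0], [0.4, -0.0], [0.1, 0.1], [0.2, -0.0], [-0.3, 0.0], [-0.3, 0.2], [-0.2, 0.2], [0.0, 0.2], [-0.0, 0.3], [-0.3, 0.2]]
[ 6.6245e+02 -6.9050e+01 -1.1000e-01] -6.332219826270047
[[0.8, -0.5], [0.1, 0.7], [-0.2, -0.2], [-0.3, -0.3], [-0.4, 0.0]]
sel [627.7   6.7  99. ]
zero [ 574.1 -133.3   77. ]
left [579.3 -85.6  77. ]
right [ 568.8 -181.    77. ]
cap [755.5  -2.3 130. ]
pointer world deg 40.23956690811326 rel 46.52008499610489
```

```bash
cat > to.py <<'E'
import sys,numpy as np
from rig import manip
from scipy.spatial.transform import Rotation as Ro
s=manip.read_state();w,x,y,z=s['tcp_rot'];R=Ro.from_quat([x,y,z,w])
print('t',s['t'],'pos',np.round(s['tool_pos'],1),'yaw',np.degrees(np.arctan2(*R.as_matrix()[[1,0],0])).round(2),'F',np.round(s['contact_force'],2),'M',np.round(s['torque'],2),'g',round(s['grip_width'],1))
if len(sys.argv)>1:
    g=np.array(list(map(float,sys.argv[1:5])));yaw=np.radians(g[3])
    G=Ro.from_matrix(np.array([[np.cos(yaw),np.sin(yaw),0],[np.sin(yaw),-np.cos(yaw),0],[0,0,-1]]))
    print('shift m',np.round(R.as_matrix().T@(g[:3]-s['tool_pos'])/1000,4),'turn',np.round((R.inv()*G).as_rotvec(degrees=True),2))
E
python3 to.py 631 45 230 38.4
```

```text
t 1.0 pos [ 156.6 -553.3  231.3] yaw -74.2 F [-0.14 -0.55  0.17] M [ 0.05 -0.02  0.  ] g 85.1
shift m [-0.4465 -0.6194  0.0013] turn [ 1.000e-02 -1.000e-02 -1.126e+02]
```

```bash
python3 -m creep '[[0,[-0.4465,-0.6194,0.001],[0,0,-112.6]],[0,[-0.4465,-0.6194,0.001],[0,0,-112.6]],[0,[-0.4465,-0.6194,0.001],[0,0,-112.6]],[0,[-0.4465,-0.6194,0.001],[0,0,-112.6]],[0,[-0.4465,-0.6194,0.001],[0,0,-112.6]],[0,[-0.4465,-0.6194,0.001],[0,0,-112.6]],[0,[-0.4465,-0.6194,0.001],[0,0,-112.6]],[0,[-0.4465,-0.6194,0.001],[0,0,-112.6]],[0,[-0.4465,-0.6194,0.001],[0,0,-112.6]],[0,[-0.4465,-0.6194,0.001],[0,0,-112.6]]]'; python3 to.py 631 45 230 38.4
```

```text
t: 1.83
tool_pos: [416.4, -225.1, 231.1]
tcp_rot: [0.0, 1.0, -0.02, 0.0]
contact_force: [1.8, -0.8, -0.1]
grip_width: 0.3
t 1.8333 pos [ 416.4 -225.1  231.1] yaw -2.24 F [ 1.82 -0.85 -0.1 ] M [-0.04  0.02 -0.01] g 0.3
shift m [ 0.2039 -0.2782  0.0011] turn [ 5.000e-02 -3.000e-02 -4.064e+01]
```

```bash
python3 -m creep '[[0,[0.204,-0.278,0.001],[0,0,-40.6]],[0,[0.204,-0.278,0.001],[0,0,-40.6]],[0,[0.204,-0.278,0.001],[0,0,-40.6]],[0,[0.204,-0.278,0.001],[0,0,-40.6]],[0,[0.204,-0.278,0.001],[0,0,-40.6]],[0,[0.204,-0.278,0.001],[0,0,-40.6]],[0,[0.204,-0.278,0.001],[0,0,-40.6]],[0,[0.204,-0.278,0.001],[0,0,-40.6]],[0,[0.204,-0.278,0.001],[0,0,-40.6]],[0,[0.204,-0.278,0.001],[0,0,-40.6]]]'; python3 to.py 631 45 84 38.4
```

```text
t: 2.67
tool_pos: [633.5, 44.7, 228.9]
tcp_rot: [-0.0, 0.945, 0.328, 0.0]
contact_force: [0.1, -0.3, 0.1]
grip_width: 0.3
t 2.6667 pos [633.5  44.7 228.9] yaw 38.25 F [ 0.12 -0.32  0.06] M [ 0.03  0.   -0.06] g 0.3
shift m [-0.0019 -0.0017  0.1449] turn [-0.03 -0.04 -0.15]
```

```bash
python3 - <<'E'
from rig import grab_frame
import cv2,numpy as np
for n in ['scene','top']:
    f=grab_frame(n);i=f['img'][:,:,::-1];i=i[130:310,240:440] if n=='top' else i[150:330,180:420]
    cv2.imwrite(f'pics/{n}1.png',cv2.resize(i,None,fx=3.3,fy=3.3,interpolation=cv2.INTER_CUBIC))
E
```

```text
(no output)
```

View pics/scene1.png

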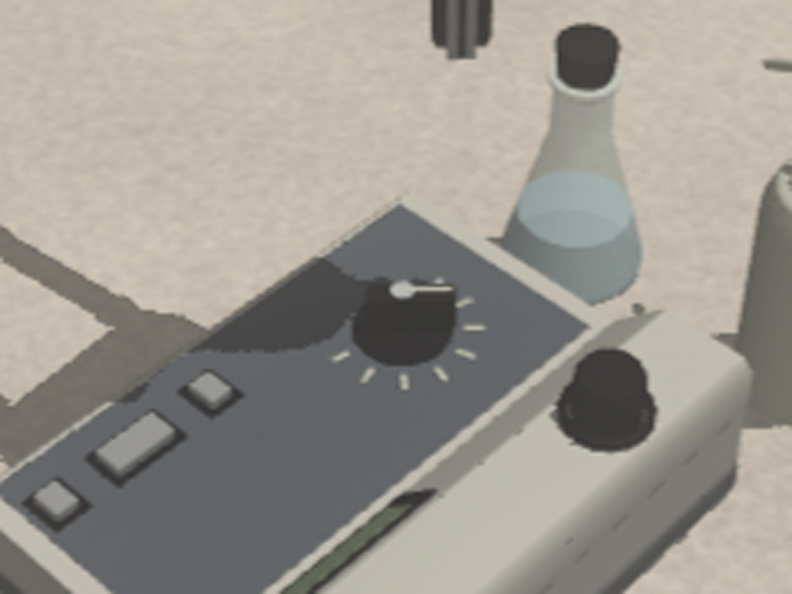

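View pics/top1.png

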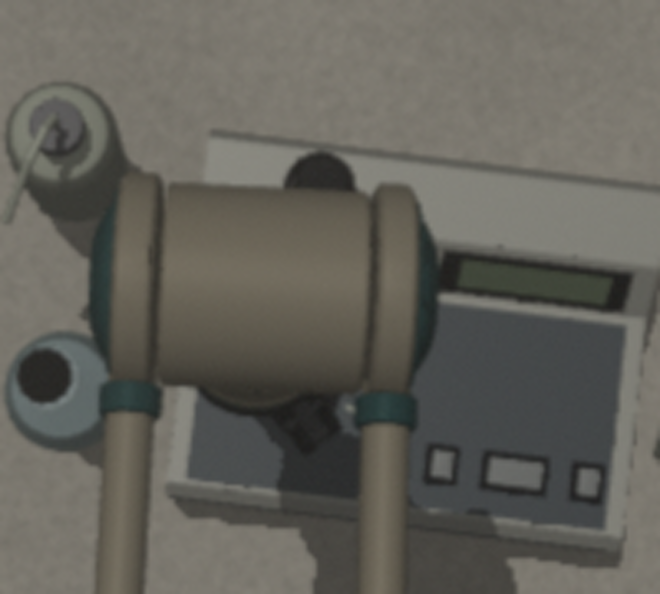

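```bash
python3 -m creep '[[0,[-0.002,-0.002,0.03],[0,0,0]],[0,[-0.002,-0.002,0.06],[0,0,0]],[0,[-0.002,-0.002,0.09],[0,0,0]],[0,[-0.002,-0.002,0.115],[0,0,0]],[0,[-0.002,-0.002,0.13],[0,0,0]],[0,[-0.002,-0.002,0.144],[0,0,0]],[0,[-0.002,-0.002,0.144],[0,0,0]],[0,[-0.002,-0.002,0.144],[0,0,0]]]'; python3 to.py 631 45 84 38.4;  python3 - <<'E'
from rig import grab_frame
import cv2,numpy as np
for n in ['scene']:
    f=grab_frame(n);i=f['img'][:,:,::-1];i=i[180:300,240:400]
    cv2.imwrite(f'pics/{n}2.png',cv2.resize(i,None,fx=5,fy=5,interpolation=cv2.INTER_CUBIC))
E
```

```text
t: 3.43
tool_pos: [627.7, 40.5, 85.7]
tcp_rot: [-0.0, 0.946, 0.325, -0.001]
contact_force: [0.6, 0.2, 0.8]
grip_width: 0.3
t 3.4333 pos [627.7  40.5  85.7] yaw 37.92 F [0.63 0.19 0.78] M [-0.   -0.03  0.06] g 0.3
shift m [ 0.0053 -0.0015  0.0016] turn [-0.04  0.1  -0.48]
```

View pics/scene2.png

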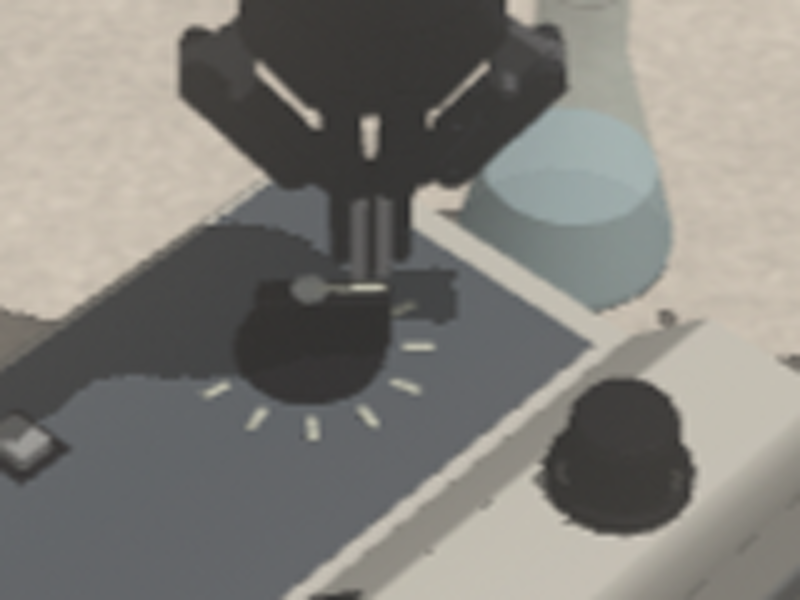

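```bash
python3 -m creep '[[0,[0.004,0.003,0.001],[0,0,0]],[0,[0.004,0.006,0.001],[0,0,0]],[0,[0.004,0.008,0.001],[0,0,0]],[0,[0.004,0.009,0.001],[0,0,0]],[0,[0.004,0.009,0.001],[0,0,0]]]'; python3 to.py
```

```text
t: 3.9
tool_pos: [638.1, 37.2, 85.1]
tcp_rot: [0.0, 0.945, 0.326, 0.0]
contact_force: [0.8, 1.2, -0.4]
grip_width: 0.2
t 3.9 pos [638.1  37.2  85.1] yaw 38.01 F [ 0.78  1.24 -0.37] M [-0.    0.02 -0.03] g 0.2
```

```bash
cat > arc.py <<'E'
import sys,numpy as np
r,n,n2=map(float,sys.argv[1:4])
for d in map(float,sys.argv[4:]):
    t=np.radians(d);print(d,np.round([(r*np.cos(t)+n2*np.sin(t)-r)/1000,(r*np.sin(t)-n2*np.cos(t)+n)/1000],4))
E
python3 arc.py 26 18 17 5 10 15 20 25 30 35 40
```

```text
5.0 [0.0014 0.0033]
10.0 [0.0026 0.0058]
15.0 [0.0035 0.0083]
20.0 [0.0042 0.0109]
25.0 [0.0047 0.0136]
30.0 [0.005  0.0163]
35.0 [0.005 0.019]
40.0 [0.0048 0.0217]
```

```bash
python3 -m creep '[[0,[0.0014,0.0033,0],[0,0,5]],[0,[0.0026,0.0058,0],[0,0,10]],[0,[0.0035,0.0083,0],[0,0,15]],[0,[0.0042,0.0109,0],[0,0,20]],[0,[0.0047,0.0136,0],[0,0,25]],[0,[0.0050,0.0163,0],[0,0,30]],[0,[0.0050,0.0163,0],[0,0,30]],[0,[0.0050,0.0163,0],[0,0,30]]]'; python3 to.py;  python3 - <<'E'
from rig import grab_frame
import cv2,numpy as np
for n in ['scene']:
    f=grab_frame(n);i=f['img'][:,:,::-1];i=i[180:300,240:400]
    cv2.imwrite(f'pics/{n}3.png',cv2.resize(i,None,fx=5,fy=5,interpolation=cv2.INTER_CUBIC))
E
```

```text
t: 4.57
tool_pos: [651.5, 27.7, 84.7]
tcp_rot: [0.0, 0.997, 0.071, -0.0]
contact_force: [-0.2, -0.2, 0.2]
grip_width: -0.2
t 4.5667 pos [651.5  27.7  84.7] yaw 8.15 F [-0.24 -0.24  0.23] M [0.01 0.03 0.02] g -0.2
```

View pics/scene3.png

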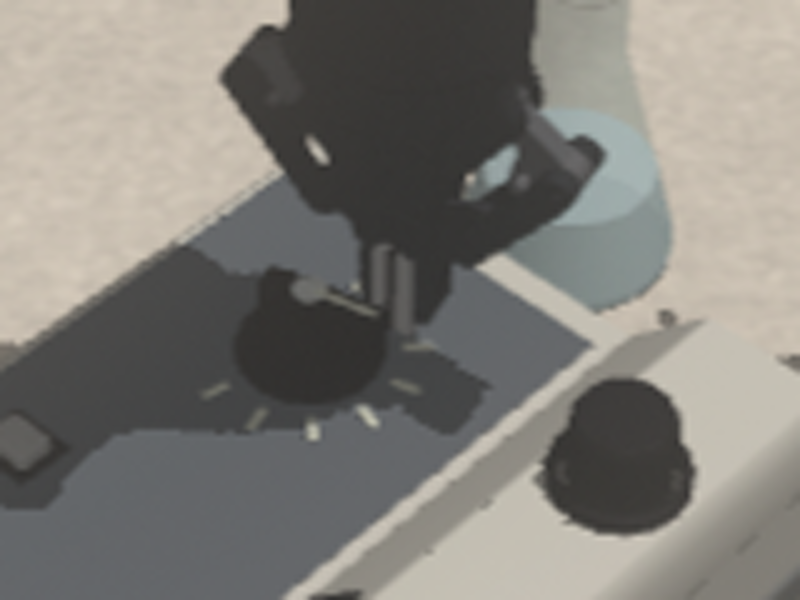

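```bash
python3 arc.py 26 17.6 17.3 5 10 15 20 25 30; python3 -m creep '[[0,[0.0014,0.0026,0],[0,0,5]],[0,[0.0026,0.0051,0],[0,0,10]],[0,[0.0036,0.0076,0],[0,0,15]],[0,[0.0044,0.0102,0],[0,0,20]],[0,[0.0049,0.0129,0],[0,0,25]],[0,[0.0052,0.0156,0],[0,0,30]],[0,[0.0052,0.0156,0],[0,0,30]],[0,[0.0052,0.0156,0],[0,0,30]]]'; python3 to.py;  python3 - <<'E'
from rig import grab_frame
import cv2,numpy as np
for n in ['scene']:
    f=grab_frame(n);i=f['img'][:,:,::-1];i=i[180:300,240:400]
    cv2.imwrite(f'pics/{n}4.png',cv2.resize(i,None,fx=5,fy=5,interpolation=cv2.INTER_CUBIC))
E
```

```text
5.0 [0.0014 0.0026]
10.0 [0.0026 0.0051]
15.0 [0.0036 0.0076]
20.0 [0.0043 0.0102]
25.0 [0.0049 0.0129]
30.0 [0.0052 0.0156]
t: 5.28
tool_pos: [658.8, 13.0, 84.7]
tcp_rot: [0.0, 0.982, -0.189, -0.0]
contact_force: [-0.5, -0.3, 0.2]
grip_width: 0.1
t 5.2833 pos [658.8  13.   84.7] yaw -21.8 F [-0.54 -0.32  0.16] M [ 0.05 -0.02  0.02] g 0.1
```

View pics/scene4.png

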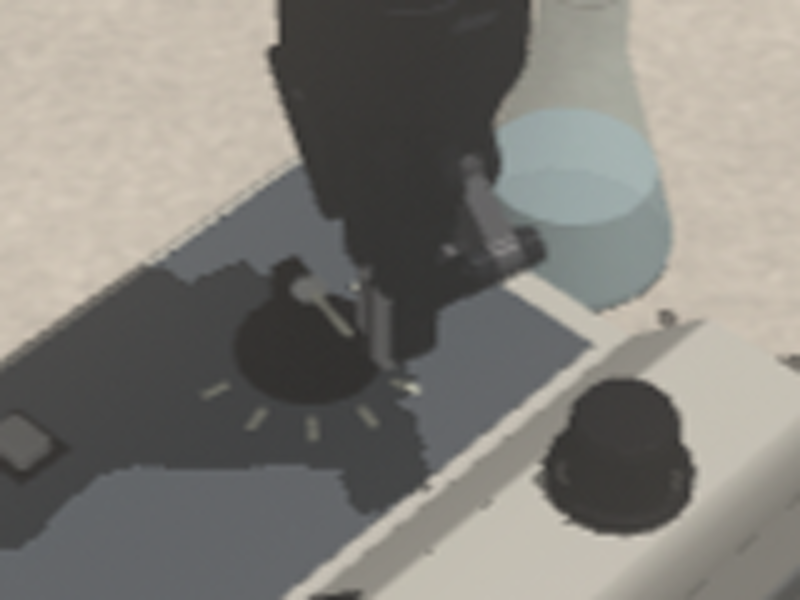

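```bash
python3 -m creep '[[0,[0.0014,0.0026,0],[0,0,5]],[0,[0.0026,0.0051,0],[0,0,10]],[0,[0.0036,0.0076,0],[0,0,15]],[0,[0.0044,0.0102,0],[0,0,20]],[0,[0.0049,0.0129,0],[0,0,25]],[0,[0.0050,0.0140,0],[0,0,27]],[0,[0.0050,0.0140,0],[0,0,27]],[0,[0.0050,0.0140,0],[0,0,27]]]'; python3 to.py;  python3 - <<'E'
from rig import grab_frame
import cv2,numpy as np
for n in ['scene']:
    f=grab_frame(n);i=f['img'][:,:,::-1];i=i[180:300,240:400]
    cv2.imwrite(f'pics/{n}5.png',cv2.resize(i,None,fx=5,fy=5,interpolation=cv2.INTER_CUBIC))
E
```

```text
t: 6.0
tool_pos: [658.3, -1.7, 84.8]
tcp_rot: [-0.0, 0.911, -0.413, 0.0]
contact_force: [-0.3, 0.4, 0.1]
grip_width: -0.0
t 6.0 pos [658.3  -1.7  84.8] yaw -48.84 F [-0.3   0.43  0.09] M [0.01 0.   0.01] g -0.0
```

View pics/scene5.png

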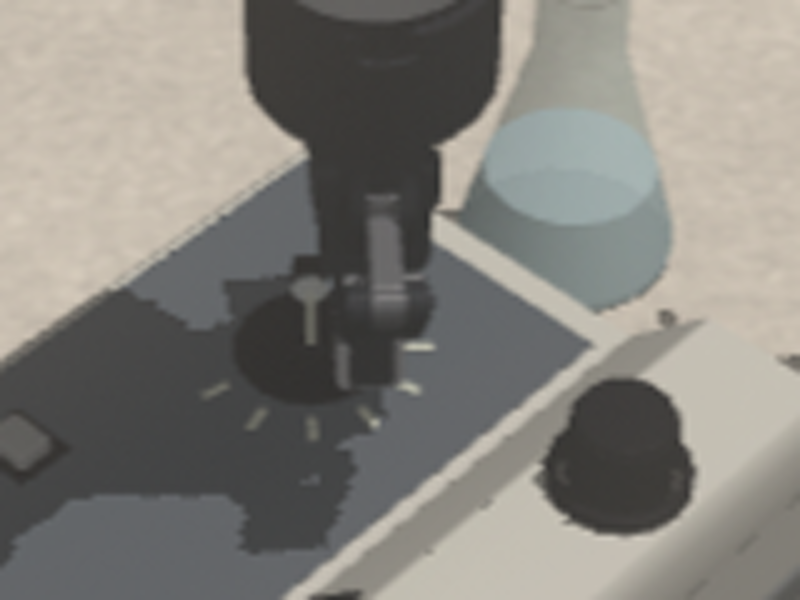

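The pointer now sits on the sixth mark (crop 312,428), with the seventh at (257,418) and the eighth at (215,392) beyond it. No contact force shows. I'll back off and lift.

```bash
python3 -m creep '[[0,[0,-0.008,0],[0,0,0]],[0,[0,-0.016,0],[0,0,0]],[0,[0,-0.016,-0.02],[0,0,0]],[0,[0,-0.016,-0.05],[0,0,0]],[0,[0,-0.016,-0.08],[0,0,0]],[0,[0,-0.016,-0.08],[0,0,0]],[0,[0,-0.016,-0.08],[0,0,0]]]'; python3 to.py 574 -133 130 -6.6
```

```text
t: 6.63
tool_pos: [672.5, 9.2, 167.2]
tcp_rot: [-0.001, 0.91, -0.414, 0.003]
contact_force: [-0.2, -0.2, -0.7]
grip_width: 0.0
t 6.6333 pos [672.5   9.2 167.2] yaw -48.91 F [-0.15 -0.22 -0.67] M [ 0.04  0.03 -0.01] g 0.0
shift m [0.0423 0.1679 0.0367] turn [ -0.14  -0.3  -42.31]
```

```bash
python3 -m creep '[[0,[0.042,0.168,0],[0,0,-42.3]],[0,[0.042,0.168,0],[0,0,-42.3]],[0,[0.042,0.168,0],[0,0,-42.3]],[0,[0.042,0.168,0],[0,0,-42.3]],[0,[0.042,0.168,0],[0,0,-42.3]],[0,[0.042,0.168,0.036],[0,0,-42.3]],[0,[0.042,0.168,0.036],[0,0,-42.3]],[0,[0.042,0.168,0.036],[0,0,-42.3]],[0,[0.042,0.168,0.036],[0,0,-42.3]]]'; python3 to.py 574 -133 84 -6.6;  python3 - <<'E'
from rig import grab_frame
import cv2,numpy as np
for n in ['scene','top']:
    f=grab_frame(n);i=f['img'][:,:,::-1];i=i[190:310,310:450] if n=='top' else i[200:320,180:340]
    cv2.imwrite(f'pics/{n}6.png',cv2.resize(i,None,fx=5,fy=5,interpolation=cv2.INTER_CUBIC))
E
```

```text
t: 7.38
tool_pos: [571.5, -132.8, 128.5]
tcp_rot: [-0.0, 0.998, -0.059, -0.001]
contact_force: [0.8, 0.1, 0.8]
grip_width: 0.1
t 7.3833 pos [ 571.5 -132.8  128.5] yaw -6.78 F [0.79 0.12 0.81] M [ 0.05  0.01 -0.03] g 0.1
shift m [ 0.0026 -0.0001  0.0445] turn [-0.03  0.07 -0.18]
```

View pics/scene6.png

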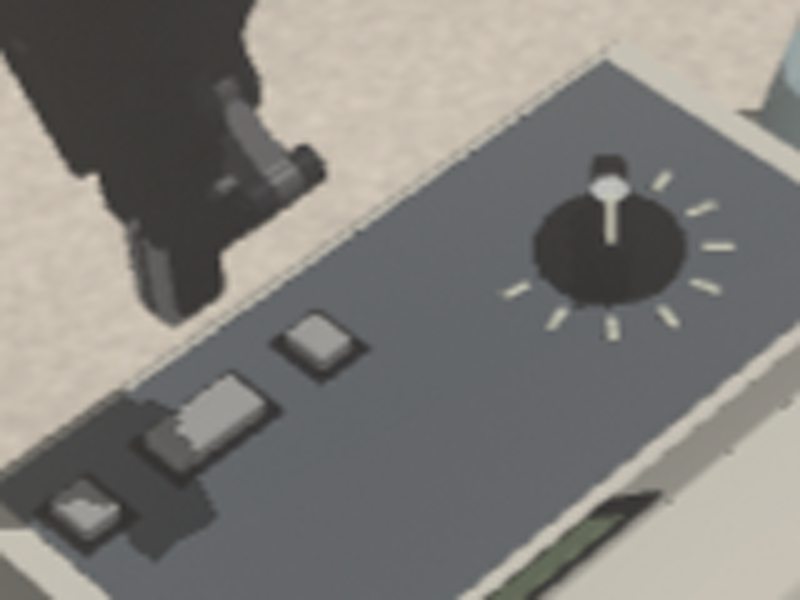

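View pics/top6.png

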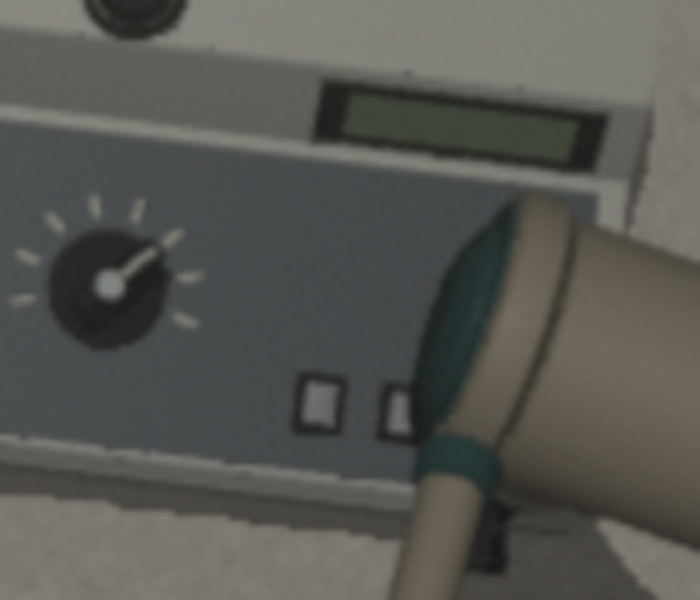

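Both views put the pointer on mark six (top crop 173,238; scene crop 612,328), with the knob free. Next I'll lower the fingers over the zero key.

```bash
python3 -m creep '[[0,[0.0025,0,0.02],[0,0,0]],[0,[0.0025,0,0.035],[0,0,0]],[0,[0.0025,0,0.042],[0,0,0]],[0,[0.0025,0,0.042],[0,0,0]],[0,[0.0025,0,0.042],[0,0,0]]]'; python3 to.py 574 -133 77 -6.6;  python3 - <<'E'
from rig import grab_frame
import cv2,numpy as np
f=grab_frame('scene');i=f['img'][:,:,::-1];i=i[220:320,180:280]
cv2.imwrite(f'pics/scene7.png',cv2.resize(i,None,fx=6,fy=6,interpolation=cv2.INTER_CUBIC))
E
```

```text
t: 7.9
tool_pos: [574.2, -133.5, 87.3]
tcp_rot: [0.0, 0.998, -0.058, 0.0]
contact_force: [-0.2, 0.4, 0.7]
grip_width: -0.3
t 7.9 pos [ 574.2 -133.5   87.3] yaw -6.67 F [-0.23  0.43  0.69] M [-0.01  0.08  0.05] g -0.3
shift m [-0.0003 -0.0004  0.0103] turn [ 0.01 -0.03 -0.07]
```

View pics/scene7.png

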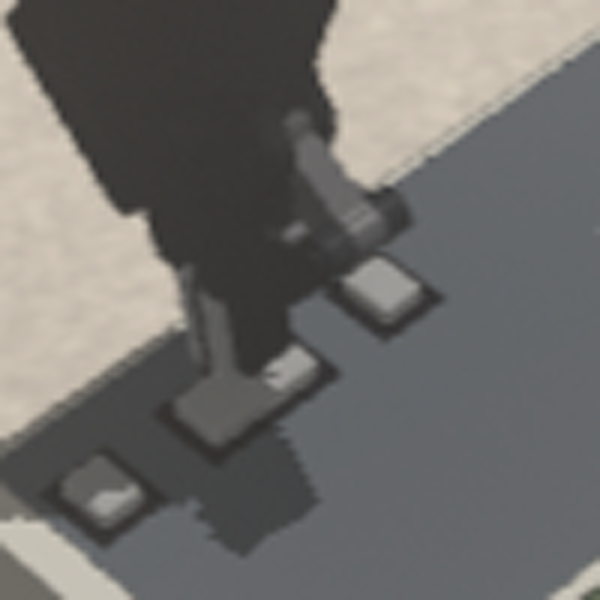

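```bash
python3 -m creep '[[0,[0,0,0.004],[0,0,0]],[0,[0,0,0.008],[0,0,0]],[0,[0,0,0.010],[0,0,0]],[0,[0,0,0.012],[0,0,0]],[0,[0,0,0.012],[0,0,0]],[0,[0,0,0.012],[0,0,0]]]'; python3 to.py; python3 -m creep '[[0,[0,0,0.001],[0,0,0]],[0,[0,0,0.002],[0,0,0]],[0,[0,0,0.002],[0,0,0]],[0,[0,0,0.002],[0,0,0]]]'; python3 to.py
```

```text
t: 8.45
tool_pos: [573.8, -133.7, 75.0]
tcp_rot: [0.0, 0.998, -0.058, 0.0]
contact_force: [-0.3, 0.2, 2.5]
grip_width: 0.2
t 8.45 pos [ 573.8 -133.7   75. ] yaw -6.68 F [-0.31  0.2   2.5 ] M [0.07 0.07 0.02] g 0.2
t: 8.78
tool_pos: [573.8, -133.7, 73.1]
tcp_rot: [0.0, 0.998, -0.058, 0.0]
contact_force: [0.4, -0.4, 4.0]
grip_width: 0.0
t 8.7833 pos [ 573.8 -133.7   73.1] yaw -6.68 F [ 0.42 -0.41  4.04] M [ 0.1   0.2  -0.06] g 0.0
```

Force follows the key's spring. I'll go slightly further until the force rises clearly past 3.5 N, which means bottomed.

```bash
python3 -m creep '[[0,[0,0,0.0005],[0,0,0]],[0,[0,0,0.001],[0,0,0]],[0,[0,0,0.001],[0,0,0]],[0,[0,0,0.001],[0,0,0]]]'; python3 to.py
```

```text
t: 9.12
tool_pos: [573.9, -133.7, 73.0]
tcp_rot: [0.0, 0.998, -0.058, 0.0]
contact_force: [-1.6, 0.7, 10.0]
grip_width: -0.2
t 9.1167 pos [ 573.9 -133.7   73. ] yaw -6.68 F [-1.56  0.68  9.97] M [0.19 0.43 0.06] g -0.2
```

The force is 10 N and z has stopped at 73.0 mm, so the key is fully down. Now I'll release it and rise clear.

```bash
python3 -m creep '[[0,[0,0,-0.004],[0,0,0]],[0,[0,0,-0.008],[0,0,0]],[0,[0,0,-0.02],[0,0,0]],[0,[0,0,-0.05],[0,0,0]],[0,[-0.04,0,-0.09],[0,0,0]],[0,[-0.08,0,-0.12],[0,0,0]],[0,[-0.12,0,-0.12],[0,0,0]],[0,[-0.15,0,-0.12],[0,0,0]],[0,[-0.15,0,-0.12],[0,0,0]],[0,[-0.15,0,-0.12],[0,0,0]]]'; python3 to.py;  python3 - <<'E'
from rig import grab_frame
import cv2,numpy as np
for n in ['scene','top']:
    f=grab_frame(n);i=f['img'][:,:,::-1];cv2.imwrite(f'pics/{n}8f.png',i);i=i[190:310,290:450] if n=='top' else i[200:320,180:340]
    cv2.imwrite(f'pics/{n}8.png',cv2.resize(i,None,fx=5,fy=5,interpolation=cv2.INTER_CUBIC))
E
```

```text
t: 9.95
tool_pos: [421.9, -115.4, 192.0]
tcp_rot: [0.0, 0.998, -0.059, -0.0]
contact_force: [1.1, -0.8, 0.3]
grip_width: 0.2
t 9.95 pos [ 421.9 -115.4  192. ] yaw -6.73 F [ 1.09 -0.78  0.28] M [ 0.01 -0.01 -0.04] g 0.2
```

View pics/scene8.png

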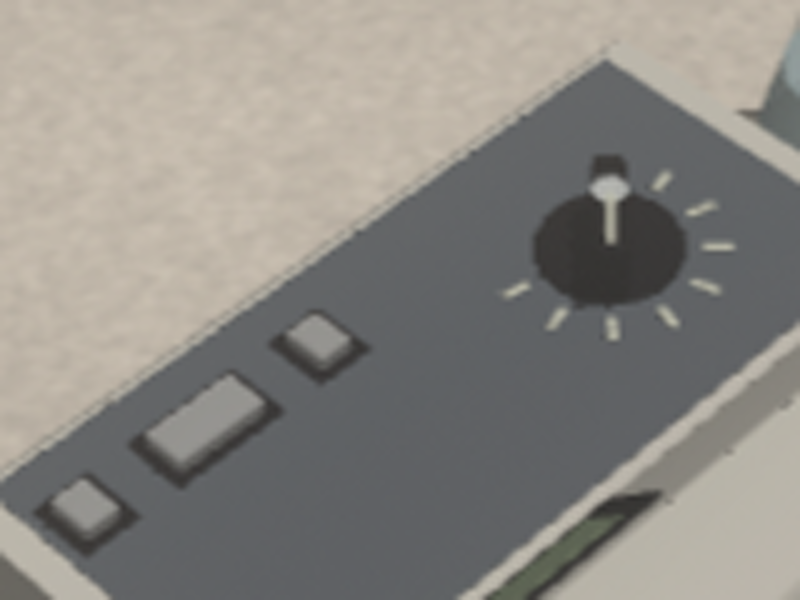

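View pics/top8.png

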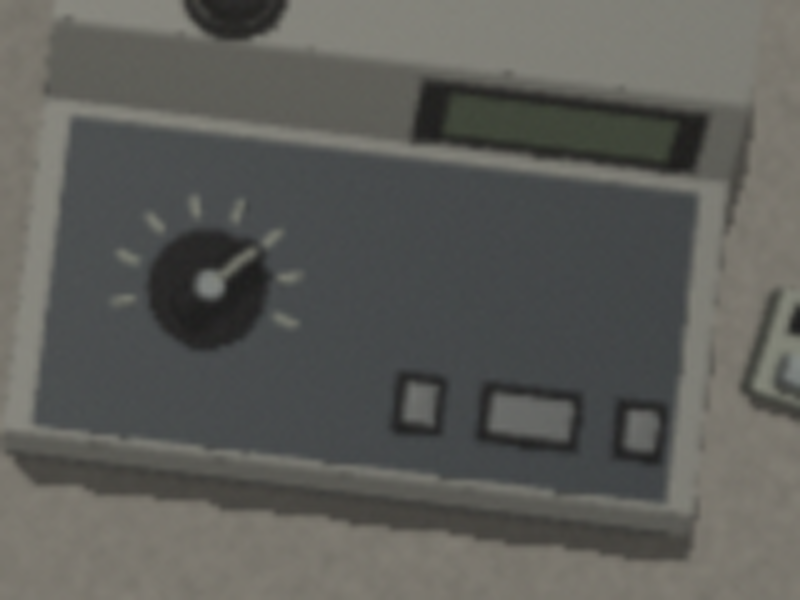

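View pics/scene8f.png

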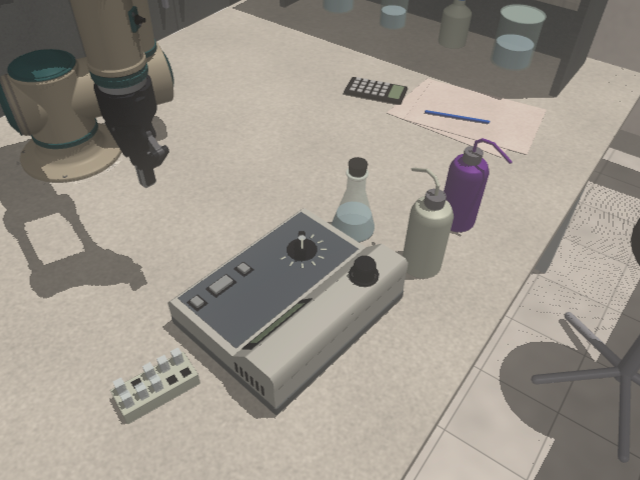

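Both crops show the pointer on the sixth mark (top crop 272,238) and the zero key back up. The cap, flask, bottle and rack haven't moved, and the arm is clear.

```bash
python3 -c "
from rig import ticket
print(ticket.job_done())"
```

```text
the job is handed in; nothing more can be done
None
```

The selector is on the sixth position, the zero key has been pressed and released, and the job is handed in at about 10 s of the 54 s allowed.

- **Selector:** It started on the third mark. I pushed the pointer's left flank clockwise with the shut fingertips, one click at a time, for three clicks. Both cameras show it on the sixth mark, before and after the key press.
- **Zero key:** I pressed it until it bottomed, with z stopping at 73.0 mm and the force rising from 4 to 10 N. After release, the pictures show the key up again.
- **Everything else:** The small keys, cap, flask, wash bottle and rack look unmoved in the last pictures, and the robot is touching nothing.
- **Disagreement:** The two cameras' fits of the colorimeter's position differed by about 4 mm in x. I used a value in between, and the contacts came where that predicted.

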